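Push-switch force check

TASK

Check the four latching push switches on the cutting-press box, which look alike: press them with a finger, never harder than 10 N, until they click and stay down. Three click easily; the faulty one does not click at such a push, so leave that one out and then slip the steel ring over it as a mark, so that it stands flat on the box around that switch. Leave the other things on the bench alone.

Things in the scene. Friction and masses are not known exactly. Their poses are not given: they have to be found in the camera images.
- control_box: Fixed grey switch box on the bench, 190 x 190 mm and 45 mm tall; origin at the centre of its underside, z up. Four switches stand on its flat top in a 2 x 2 square, 85 mm apart.
- switch_a: One of four push switches of identical look, fixed on the box: a round aluminium bezel, 37.6 mm in diameter and 12 mm tall with a bevelled rim, with a round black plunger (24 mm in diameter) standing out of it. Origin on the switch's axis at the box's top surface (45 mm above the bench), z up. Its yaw means nothing. Which name stands on which of the four places changes.
- top_a (a point): Centre of the top of the plunger of switch_a: 26 mm above the box's top when out, 19 mm when latched; moves with the plunger.
- plunger_a (a joint): Travel of the plunger of switch_a, m: 0 out, 0.007 end stop. The push needed peaks at about 2.5 mm, then fades; past about 5.2 mm it clicks, pulls itself in and stays at about 0.007; let go earlier it springs out. Peak push: 4 to 5 N on three of the switches, about 15 N on the faulty one; which is which is known only by feel. The end stop is hard.
- switch_b: One of four push switches of identical look, fixed on the box: a round aluminium bezel, 37.6 mm in diameter and 12 mm tall with a bevelled rim, with a round black plunger (24 mm in diameter) standing out of it. Origin on the switch's axis at the box's top surface (45 mm above the bench), z up. Its yaw means nothing. Which name stands on which of the four places changes.
- top_b (a point): Centre of the top of the plunger of switch_b: 26 mm above the box's top when out, 19 mm when latched; moves with the plunger.
- plunger_b (a joint): Travel of the plunger of switch_b, m: 0 out, 0.007 end stop. The push needed peaks at about 2.5 mm, then fades; past about 5.2 mm it clicks, pulls itself in and stays at about 0.007; let go earlier it springs out. Peak push: 4 to 5 N on three of the switches, about 15 N on the faulty one; which is which is known only by feel. The end stop is hard.
- switch_c: One of four push switches of identical look, fixed on the box: a round aluminium bezel, 37.6 mm in diameter and 12 mm tall with a bevelled rim, with a round black plunger (24 mm in diameter) standing out of it. Origin on the switch's axis at the box's top surface (45 mm above the bench), z up. Its yaw means nothing. Which name stands on which of the four places changes.
- top_c (a point): Centre of the top of the plunger of switch_c: 26 mm above the box's top when out, 19 mm when latched; moves with the plunger.
- plunger_c (a joint): Travel of the plunger of switch_c, m: 0 out, 0.007 end stop. The push needed peaks at about 2.5 mm, then fades; past about 5.2 mm it clicks, pulls itself in and stays at about 0.007; let go earlier it springs out. Peak push: 4 to 5 N on three of the switches, about 15 N on the faulty one; which is which is known only by feel. The end stop is hard.
- switch_d: One of four push switches of identical look, fixed on the box: a round aluminium bezel, 37.6 mm in diameter and 12 mm tall with a bevelled rim, with a round black plunger (24 mm in diameter) standing out of it. Origin on the switch's axis at the box's top surface (45 mm above the bench), z up. Its yaw means nothing. Which name stands on which of the four places changes.
- top_d (a point): Centre of the top of the plunger of switch_d: 26 mm above the box's top when out, 19 mm when latched; moves with the plunger.
- plunger_d (a joint): Travel of the plunger of switch_d, m: 0 out, 0.007 end stop. The push needed peaks at about 2.5 mm, then fades; past about 5.2 mm it clicks, pulls itself in and stays at about 0.007; let go earlier it springs out. Peak push: 4 to 5 N on three of the switches, about 15 N on the faulty one; which is which is known only by feel. The end stop is hard.
- ring: Loose plain steel marker ring lying flat on the bench, 50 mm outside, 40 mm inside diameter, 20 mm tall, 70 g; origin at the centre of its underside, z up. It slips over a switch's bezel with 1.2 mm play all round and then stands on the box's top; a plunger that is out stands 6 mm above its rim.
- weight: Bystander: dark steel disc, 90 mm in diameter, 22 mm tall; origin under its centre.
- glue: Bystander: white bottle with black cap, 52 mm in diameter, 120 mm tall; origin under its centre.
- hammer: Bystander: wooden-handled hammer, about 250 mm long, lying on the bench; origin under it.
- die: Bystander: rectangular steel cutting die (open frame) 90 x 60 mm, 30 mm tall; origin under its centre.
Things that resemble listed ones, but are neither listed nor needed, are in the scene too. Leave any brown or orange look-alike of the ring alone.

How it is judged:
By the outcome, as a careful person would: the job done as asked, in the order asked, and still so for the second after the job is handed in, with the robot touching nothing.
It also fails if it takes over 59 s, if anything falls off the work surface, if the arm or the gripper's body presses on something with over 40 N, if the wrist force passes 120 N, or if a joint passes its speed limit or range.

ROBOT

A 7-joint arm with a two-finger parallel gripper is mounted at the origin on the work surface. World frame = base frame: x ahead of the robot, y to its left, z up, the work surface at z = 0. Lengths are in m, angles in rad, forces in N, time in s.
With the tool pointing down it reaches from about 0.4 to 0.85 m from the base axis. Payload 10.4 kg.
Tool frame: the origin (TCP) lies midway between the tips of the shut fingers; the grasp point (between the pads) lies 19 mm behind it (r.tcp_to_grasp is the z of the grasp point in the tool frame, in m); z points along the fingers, x is the direction in which the jaws open and shut, and the axes are right-handed (so a half turn about z gives the same grasp; the last joint's range is limited). The gripper opens to 87 mm and grips with 3 to 60 N. Pads are 19 mm wide; open, the fingers measure 117 mm over their backs; the gripper's body (75 mm by 190 mm) begins 51 mm behind the grasp point.
Start: joints at [-1.218, 0.332, -0.065, 1.46, 0.022, 1.35, -0.088], TCP at [0.229, 0.581, 0.223] pointing down, gripper open.
Joint ranges: [-2.6, 2.6], [-0.5, 2.12], [-1.47, 1.34], [0.16, 2.42], [-1.27, 4.41], [0.06, 2.06], [-2.6, 2.6]. Speed limits (rad/s): [2.22, 2.22, 2.79, 2.79, 3.14, 3.14, 3.14].

INTERFACE

Orientations are given as a unit quaternion [x, y, z, w].
In Python, from bench import r, camera, close_job gives the robot as it stands. The module is installed in compiled form; this text tells all that it offers.
- The arm moves only by the shell command python3 -m crank 'ROWS' [FORCE]. ROWS is JSON, a list of rows, each an object of numbers: "x", "y", "z": the shift along the tool's x, y, z scaled (see below); "ax", "ay", "az": the turn, a rotation vector about the tool's x, y, z scaled (see below); "claw": the closure, from -1 (fully open) to 1 (shut), so that 0 is half open. A call has exactly 5 rows; each row is the pose to reach, as a shift and turn from the pose commanded when the call began, along the tool's axes at that moment; what a row does not reach only later rows make up. The controller multiplies each number of a shift by 1 m and each number of a turn by 2 rad. A row lasts 1/12 s, in which the tool goes at most 41.7 mm and 7.16 degrees, less where a joint would pass 70% of its speed; a pose out of reach is approached as far as the arm can. A call with a number of a shift or a turn outside -1 to 1 is refused whole. A call with a gripper value outside its range is refused whole. The fingers move at their own pace and stop on an object; FORCE is the grip in N (left out, the last holds). Time passes only in rows, so rows that repeat a pose let the fingers close, or fill a call up. It gives the time, the measured TCP pose, the force and the opening at its end, in the units of the state.
- r.read_state(): the state, without advancing time (a new reading comes with each control period).
- camera(name): name is "side" or "top"; returns a dict with "color" (420x560x3 uint8, blue, green, red), "fx", "fy", "cx", "cy" (pixels), "eye" and "orientation" of the camera in the world. Camera axes: x right, y down, z forward; pixel columns grow to the right and rows downward; lengths in m; the calibration is good to about 2 mm. A picture is of the moment at which its call begins. There is no depth.
- close_job(): hands the job in, once; it reports no verdict.
The state is a dict: "time": time; "joint_positions": joint angles; "joint_vel": joint speeds; "joint_torque": joint torques, N m; "ee_pos": TCP position; "eef_rot": TCP orientation; "ft_force": force on the tool from outside, world axes, zero at the start; "torque": the same for the moment, N m; "width": finger opening in m.
Only numpy, scipy, OpenCV 4.12 (cv2) and the standard library are available. Lean on these libraries where they do the work, as an engineer would, in place of code of your own. Each camera call takes 0.05 s, during which the arm holds its last target. There are 200 camera calls.

## Working session

There is one attempt and no reset: what is moved stays moved. The work goes in short steps, Python scripts to look and compute and a shell command to move; the robot and the scene stay as the last step left them, time stands still between calls to the robot, and variables do not carry over. Pictures are saved under pics/ and viewed, about 8 in all and at most 12, crops included, and the job is handed in when it is done.

```bash
mkdir -p pics; ls; python3 - <<'E'
from bench import r,camera
import cv2
s=r.read_state();print({k:s[k] for k in("time","ee_pos","eef_rot","ft_force","width")},r.tcp_to_grasp)
for n in("top","side"):
    c=camera(n);cv2.imwrite(f"pics/{n}0.png",c["color"]);print(n,{k:c[k] for k in c if k!="color"})
E
```

```text
pics
{'time': 0.0, 'ee_pos': array([0.22923579, 0.58102524, 0.22175381]), 'eef_rot': array([ 8.26726602e-01,  5.62603439e-01, -5.60983759e-04,  4.24699189e-04]), 'ft_force': array([-0.01917858,  0.16795647,  0.09303856]), 'width': 0.08693561649624819} -0.0187
top {'fx': 413.9329225318582, 'fy': 413.9329225318582, 'cx': 277.89519154477205, 'cy': 208.54084540862982, 'eye': array([ 0.5388159 , -0.04734533,  1.37149021]), 'orientation': array([-0.70587857,  0.70770278, -0.02030857,  0.02190367])}
side {'fx': 464.1092941829156, 'fy': 464.1092941829156, 'cx': 272.89025429529113, 'cy': 211.95924398110077, 'eye': array([0.41567691, 1.01943854, 0.77699368]), 'orientation': array([-0.0875295 ,  0.87460734, -0.47548285,  0.03628559])}
```

View pics/top0.png

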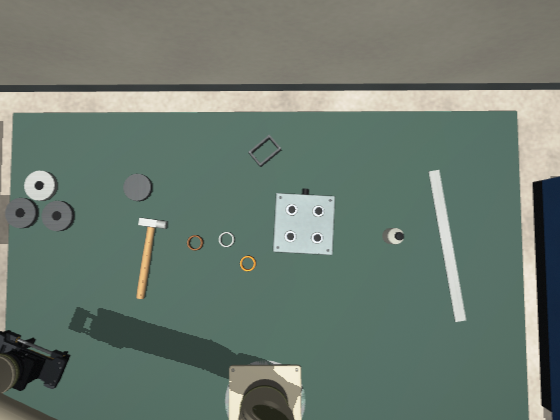

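View pics/side0.png

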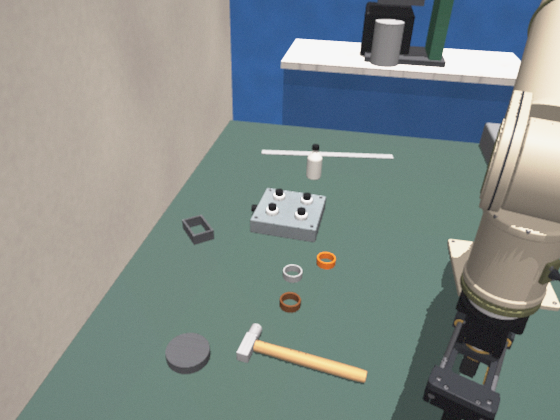

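The candidates for the ring in the top view are grey (226,240), brown (196,242) and orange (248,263). I pick the grey one, at about (292,272) in the side view. The four switches are at about (292,210), (318,211), (290,237) and (317,238) in the top view. Next I measure and crop.

```bash
cat > h.py <<'E'
from bench import r,camera
import cv2,numpy as np
from scipy.spatial.transform import Rotation as R
def onplane(c,uv,z):
    d=R.from_quat(c["orientation"]).apply([(uv[0]-c["cx"])/c["fx"],(uv[1]-c["cy"])/c["fy"],1]);e=np.array(c["eye"])
    return e+d*(z-e[2])/d[2]
def proj(c,p):
    q=R.from_quat(c["orientation"]).inv().apply(np.array(p)-c["eye"]);return np.array([c["fx"]*q[0]/q[2]+c["cx"],c["fy"]*q[1]/q[2]+c["cy"]])
def blobs(mask,lo,hi,x0=0,y0=0):
    n,_,st,ce=cv2.connectedComponentsWithStats(mask.astype(np.uint8))
    return [(ce[i]+[x0,y0],st[i,2:5]) for i in range(1,n) if lo<=st[i,4]<=hi]
def tool(p,yaw=None):
    "shift from measured TCP to world p, in tool axes"
    s=r.read_state();return R.from_quat(s["eef_rot"]).inv().apply(np.array(p)-s["ee_pos"])
E
python3 - <<'E'
from h import *
t=camera("top");s=camera("side")
for n,c,(x0,x1,y0,y1),(rx0,rx1,ry0,ry1) in(("top",t,(278,332,198,250),(212,238,228,252)),("side",s,(258,325,185,225),(278,306,260,284))):
    g=cv2.cvtColor(c["color"],cv2.COLOR_BGR2GRAY)
    print(n,"dark")
    for ce,st in blobs(g[y0:y1,x0:x1]<60,8,300,x0,y0): print(ce.round(2),st,onplane(c,ce,.071).round(4))
    roi=c["color"][ry0:ry1,rx0:rx1].astype(int)
    m=(roi[...,2]>95) 
    cs,_=cv2.findContours(m.astype(np.uint8),cv2.RETR_EXTERNAL,cv2.CHAIN_APPROX_NONE)
    k=max(cs,key=cv2.contourArea);e=cv2.fitEllipse(k);ce=np.array(e[0])+[rx0,ry0]
    print("ring",ce.round(2),e[1],onplane(c,ce,.02).round(4),onplane(c,ce,.01).round(4))
a=cv2.resize(t["color"][185:270,180:345],None,fx=4,fy=4,interpolation=cv2.INTER_CUBIC)
b=cv2.resize(s["color"][180:300,240:350],None,fx=2.8,fy=2.8,interpolation=cv2.INTER_CUBIC)
im=np.zeros((600,800,3),np.uint8);im[:240,:660]=a[:240,:];im[250:586,:308]=b;im[250:350,330:740]=a[240:340,:410]
cv2.imwrite("pics/crop1.png",im)
E
```

```text
top dark
ring [225.68 239.19] (15.078120231628418, 15.3842191696167) [0.52   0.1259 0.02  ] [0.5199 0.1272 0.01  ]
side dark
[278.62 192.34] [ 6  6 32] [ 0.6091 -0.1586  0.071 ]
[306.55 196.27] [ 6  6 33] [ 0.5246 -0.1544  0.071 ]
[272.  206.5] [ 7  6 38] [ 0.6135 -0.0767  0.071 ]
[301.05 211.07] [ 7  7 42] [ 0.5294 -0.071   0.071 ]
ring [291.5 271.5] (26.972511291503906, 32.3099250793457) [0.5226 0.1316 0.02  ] [0.5241 0.1199 0.01  ]
```

View pics/crop1.png

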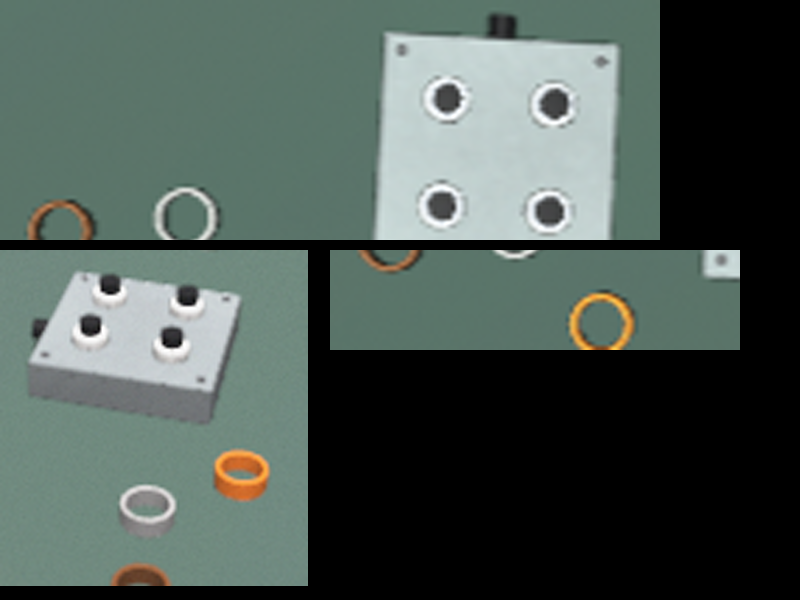

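The crop confirms the plain grey ring. Next come sub-pixel switch centres (soft centroids fitted to an 85 mm square), and the first reach distances.

```bash
cat >> h.py <<'E'
def soft(w,x0,y0):
    y,x=np.mgrid[:w.shape[0],:w.shape[1]];return np.array([(x*w).sum()/w.sum()+x0,(y*w).sum()/w.sum()+y0])
def switches(t):
    g=cv2.cvtColor(t["color"],cv2.COLOR_BGR2GRAY).astype(float)
    P=[]
    for u,v in((292,210),(318,211),(290,237),(317,238)):
        w=g[v-5:v+6,u-5:u+6];w=np.clip(150-w,0,90)
        P.append(onplane(t,soft(w,u-5,v-5),.070)[:2])
    P=np.array(P);c=P.mean(0);Q=np.array([[1,1],[1,-1],[-1,1],[-1,-1]])*.0425
    U,_,V=np.linalg.svd(Q.T@(P-c));M=U@V
    return P,Q@M+c,np.degrees(np.arctan2(M[0,1],M[0,0]))
def ringpos(t,u,v,z=.02,h=11):
    b=t["color"][v-h:v+h+1,u-h:u+h+1,2].astype(float)
    return onplane(t,soft(np.clip(b-115,0,None),u-h,v-h),z)
E
python3 - <<'E'
from h import *
t=camera("top");P,F,a=switches(t);print(P.round(4),F.round(4),a)
print("side mean of rays",np.mean([[.6091,-.1586],[.5246,-.1544],[.6135,-.0767],[.5294,-.071]],0), "top mean",F.mean(0))
print("ring",ringpos(t,226,239).round(4))
s=r.read_state();print(R.from_quat(s["eef_rot"]).as_matrix().round(3))
for p in F: print(tool([*p,.09]).round(4))
# yaw of tool x in world, and turn wanted to line tool x w/ +-box axis
E
```

```text
[[ 0.6143 -0.0875]
 [ 0.6098 -0.1718]
 [ 0.5303 -0.0827]
 [ 0.5256 -0.1669]] [[ 0.6148 -0.0872]
 [ 0.6101 -0.172 ]
 [ 0.5299 -0.0824]
 [ 0.5252 -0.1673]] -3.1910833062804946
side mean of rays [ 0.56915  -0.115175] top mean [ 0.570013   -0.12723305]
ring [0.5203 0.1253 0.02  ]
[[ 0.367  0.93  -0.   ]
 [ 0.93  -0.367 -0.001]
 [-0.001  0.    -1.   ]]
[-0.4802  0.6039  0.1325]
[-0.5609  0.6306  0.1325]
[-0.507   0.5232  0.1325]
[-0.5877  0.55    0.1326]
```

```bash
python3 -m crank '[{"x":-0.025,"y":0.026,"claw":1},{"x":-0.054,"y":0.056,"claw":1},{"x":-0.083,"y":0.086,"claw":1},{"x":-0.112,"y":0.116,"claw":1},{"x":-0.141,"y":0.146,"claw":1}]' 10
python3 -m crank '[{"x":-0.029,"y":0.03,"claw":1},{"x":-0.058,"y":0.06,"claw":1},{"x":-0.087,"y":0.09,"claw":1},{"x":-0.116,"y":0.12,"claw":1},{"x":-0.145,"y":0.15,"claw":1}]'
python3 -c "
from h import *
print(r.read_state()['joint_positions'].round(2),r.read_state()['width'])
print(tool([.5299,-.0824,.09]).round(4))"
```

```text
[-1.22  0.33 -0.06  1.46  0.02  1.35 -0.09] 0.08695605981237861
[-0.507   0.5232  0.1325]schema error: expected keys x, y, z, ax, ay, az, claw
schema error: expected keys x, y, z, ax, ay, az, claw
```

```bash
python3 -m crank '[{"x":-0.029,"y":0.03,"z":0,"ax":0,"ay":0,"az":0,"claw":1},{"x":-0.058,"y":0.06,"z":0,"ax":0,"ay":0,"az":0,"claw":1},{"x":-0.087,"y":0.09,"z":0,"ax":0,"ay":0,"az":0,"claw":1},{"x":-0.116,"y":0.12,"z":0,"ax":0,"ay":0,"az":0,"claw":1},{"x":-0.145,"y":0.15,"z":0,"ax":0,"ay":0,"az":0,"claw":1}]' 10
python3 -c "
from h import *
print(r.read_state()['joint_positions'].round(2),r.read_state()['width'])
print(tool([.5299,-.0824,.09]).round(4))"
```

```text
time: 0.67
ee_pos: [0.316, 0.3898, 0.2225]
eef_rot: [0.827, 0.563, 0.0, -0.0]
ft_force: [0.2, 0.2, 0.3]
width: 0.0613
[-1.01  0.06  0.03  1.78 -0.    1.3   0.22] 0.06130136444830986
[-0.3608  0.3723  0.1323]
```

```bash
python3 -m crank '[{"x":-0.029,"y":0.03,"z":0,"ax":0,"ay":0,"az":0,"claw":1},{"x":-0.058,"y":0.06,"z":0,"ax":0,"ay":0,"az":0,"claw":1},{"x":-0.087,"y":0.09,"z":0,"ax":0,"ay":0,"az":0,"claw":1},{"x":-0.116,"y":0.12,"z":0,"ax":0,"ay":0,"az":0,"claw":1},{"x":-0.145,"y":0.15,"z":0.02,"ax":0,"ay":0,"az":0,"claw":1}]'
python3 -m crank '[{"x":-0.029,"y":0.03,"z":0.01,"ax":0,"ay":0,"az":0,"claw":1},{"x":-0.058,"y":0.06,"z":0.02,"ax":0,"ay":0,"az":0,"claw":1},{"x":-0.087,"y":0.09,"z":0.03,"ax":0,"ay":0,"az":0,"claw":1},{"x":-0.116,"y":0.12,"z":0.04,"ax":0,"ay":0,"az":0,"claw":1},{"x":-0.145,"y":0.15,"z":0.05,"ax":0,"ay":0,"az":0,"claw":1}]'
python3 -c "
from h import *
print(r.read_state()['joint_positions'].round(2),r.read_state()['width'])
print(tool([.5299,-.0824,.08]).round(4))"
```

```text
time: 1.08
ee_pos: [0.4021, 0.2042, 0.2073]
eef_rot: [0.827, 0.562, 0.003, -0.0]
ft_force: [1.8, -0.3, 0.3]
width: 0.0283
time: 1.5
ee_pos: [0.4844, 0.0194, 0.1559]
eef_rot: [0.827, 0.563, 0.001, 0.0]
ft_force: [0.4, 1.3, 0.6]
width: 0.0016
[-0.58  0.06  0.47  1.93 -0.03  1.15  1.09] 0.0016182737811625185
[-0.078   0.0796  0.0759]
```

```bash
python3 -m crank '[{"x":-0.024,"y":0.024,"z":0.015,"ax":0,"ay":0,"az":0,"claw":1},{"x":-0.048,"y":0.048,"z":0.03,"ax":0,"ay":0,"az":0,"claw":1},{"x":-0.072,"y":0.073,"z":0.05,"ax":0,"ay":0,"az":0,"claw":1},{"x":-0.072,"y":0.073,"z":0.064,"ax":0,"ay":0,"az":0,"claw":1},{"x":-0.072,"y":0.073,"z":0.07,"ax":0,"ay":0,"az":0,"claw":1}]'
python3 -m crank '[{"x":0,"y":0,"z":0.001,"ax":0,"ay":0,"az":0,"claw":1},{"x":0,"y":0,"z":0.002,"ax":0,"ay":0,"az":0,"claw":1},{"x":0,"y":0,"z":0.003,"ax":0,"ay":0,"az":0,"claw":1},{"x":0,"y":0,"z":0.004,"ax":0,"ay":0,"az":0,"claw":1},{"x":0,"y":0,"z":0.004,"ax":0,"ay":0,"az":0,"claw":1}]'
python3 - <<'E'
from h import *
s=r.read_state();print(s["ee_pos"],s["ft_force"],tool([.5299,-.0824,.071]).round(4))
t=camera("top");v=camera("side")
a=cv2.resize(t["color"][185:265,265:345],None,fx=5,fy=5);b=cv2.resize(v["color"][160:260,230:330],None,fx=4,fy=4)
cv2.imwrite("pics/c2.png",np.hstack([a,b]))
E
```

```text
time: 1.92
ee_pos: [0.5244, -0.0745, 0.084]
eef_rot: [0.828, 0.561, -0.001, -0.0]
ft_force: [-0.8, 1.3, -0.2]
width: 0.0003
time: 2.33
ee_pos: [0.5257, -0.0716, 0.0826]
eef_rot: [0.826, 0.563, 0.001, 0.0]
ft_force: [0.4, -0.2, -0.5]
width: 0.0008
[ 0.52568546 -0.0716153   0.08264381] [ 0.38551039 -0.23042121 -0.52450871] [-0.0085  0.0079  0.0116]
```

View pics/c2.png

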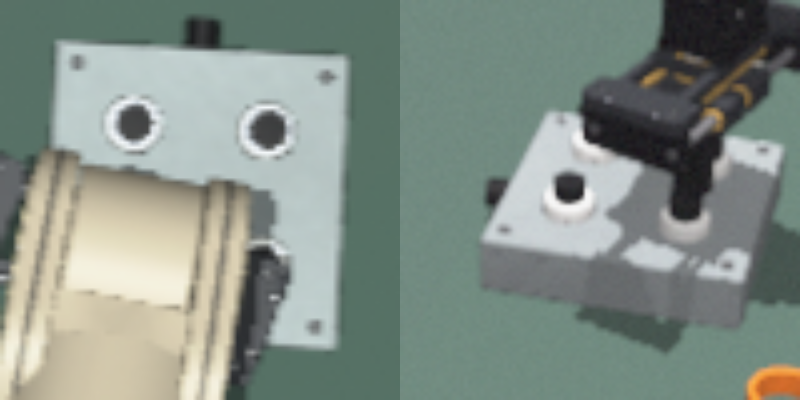

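The picture shows the closed finger just on the camera side of the switch at about (685,200) in the crop, which matches the 8 mm shift still owed. Move there and feel downwards.

```bash
python3 -m crank '[{"x":-0.004,"y":0.004,"z":0,"ax":0,"ay":0,"az":0,"claw":1},{"x":-0.0085,"y":0.008,"z":0.003,"ax":0,"ay":0,"az":0,"claw":1},{"x":-0.0085,"y":0.008,"z":0.006,"ax":0,"ay":0,"az":0,"claw":1},{"x":-0.0085,"y":0.008,"z":0.009,"ax":0,"ay":0,"az":0,"claw":1},{"x":-0.0085,"y":0.008,"z":0.009,"ax":0,"ay":0,"az":0,"claw":1}]'
python3 -m crank '[{"x":0,"y":0,"z":0.0005,"ax":0,"ay":0,"az":0,"claw":1},{"x":0,"y":0,"z":0.001,"ax":0,"ay":0,"az":0,"claw":1},{"x":0,"y":0,"z":0.0015,"ax":0,"ay":0,"az":0,"claw":1},{"x":0,"y":0,"z":0.0015,"ax":0,"ay":0,"az":0,"claw":1},{"x":0,"y":0,"z":0.0015,"ax":0,"ay":0,"az":0,"claw":1}]'
python3 -c "
from h import *
print(r.read_state()['ee_pos'],tool([.5299,-.0824,.071]).round(4),r.read_state()['ft_force'])"
```

```text
time: 2.85
ee_pos: [0.5292, -0.0834, 0.0721]
eef_rot: [0.827, 0.562, -0.001, -0.0]
ft_force: [0.8, -0.6, 1.0]
width: 0.0006
time: 3.27
ee_pos: [0.5298, -0.0832, 0.0716]
eef_rot: [0.827, 0.563, 0.0, -0.0]
ft_force: [-0.2, -0.1, 0.6]
width: 0.0006
[ 0.52975809 -0.0831809   0.07160246] [ 0.0008 -0.0002  0.0006] [-0.1852694  -0.07210184  0.59885423]
```

```bash
for i in 1 2; do python3 -m crank '[{"x":0,"y":0,"z":0.0003,"ax":0,"ay":0,"az":0,"claw":1},{"x":0,"y":0,"z":0.0006,"ax":0,"ay":0,"az":0,"claw":1},{"x":0,"y":0,"z":0.0006,"ax":0,"ay":0,"az":0,"claw":1},{"x":0,"y":0,"z":0.0006,"ax":0,"ay":0,"az":0,"claw":1},{"x":0,"y":0,"z":0.0006,"ax":0,"ay":0,"az":0,"claw":1}]' | sed -n '2p;4p'; done
```

```text
ee_pos: [0.5298, -0.0832, 0.071]
ft_force: [-0.3, -0.1, 2.2]
ee_pos: [0.5298, -0.0832, 0.0704]
ft_force: [-0.2, 1.0, 2.9]
```

```bash
for i in 1 2; do python3 -m crank '[{"x":0,"y":0,"z":0.0003,"ax":0,"ay":0,"az":0,"claw":1},{"x":0,"y":0,"z":0.0006,"ax":0,"ay":0,"az":0,"claw":1},{"x":0,"y":0,"z":0.0006,"ax":0,"ay":0,"az":0,"claw":1},{"x":0,"y":0,"z":0.0006,"ax":0,"ay":0,"az":0,"claw":1},{"x":0,"y":0,"z":0.0006,"ax":0,"ay":0,"az":0,"claw":1}]' | sed -n '2p;4p'; done
```

```text
ee_pos: [0.5298, -0.0832, 0.0698]
ft_force: [0.3, 1.2, 3.6]
ee_pos: [0.5298, -0.0832, 0.0692]
ft_force: [-0.2, 1.8, 5.0]
```

```bash
for i in 1 2; do python3 -m crank '[{"x":0,"y":0,"z":0.0003,"ax":0,"ay":0,"az":0,"claw":1},{"x":0,"y":0,"z":0.0006,"ax":0,"ay":0,"az":0,"claw":1},{"x":0,"y":0,"z":0.0006,"ax":0,"ay":0,"az":0,"claw":1},{"x":0,"y":0,"z":0.0006,"ax":0,"ay":0,"az":0,"claw":1},{"x":0,"y":0,"z":0.0006,"ax":0,"ay":0,"az":0,"claw":1}]' | sed -n '2p;4p'; done
```

```text
ee_pos: [0.5298, -0.0832, 0.0685]
ft_force: [0.6, 1.7, 4.4]
ee_pos: [0.5298, -0.0833, 0.0679]
ft_force: [1.0, 2.0, 3.1]
```

```bash
python3 -m crank '[{"x":0,"y":0,"z":0.0006,"ax":0,"ay":0,"az":0,"claw":1},{"x":0,"y":0,"z":0.0012,"ax":0,"ay":0,"az":0,"claw":1},{"x":0,"y":0,"z":0.0018,"ax":0,"ay":0,"az":0,"claw":1},{"x":0,"y":0,"z":0.0025,"ax":0,"ay":0,"az":0,"claw":1},{"x":0,"y":0,"z":0.0026,"ax":0,"ay":0,"az":0,"claw":1}]' | sed -n '1,4p'
python3 -c "
from h import *
t,F,a=None,[[.6148,-.0872],[.6101,-.172],[.5299,-.0824],[.5252,-.1673]],0
for f in F: print(tool([*f,.0735]).round(4))"
```

```text
time: 6.18
ee_pos: [0.5292, -0.0835, 0.0649]
eef_rot: [0.827, 0.562, -0.0, -0.0]
ft_force: [-0.5, 0.5, -0.1]
[ 0.028   0.081  -0.0087]
[-0.0526  0.1077 -0.0087]
[ 0.0013  0.0002 -0.0086]
[-0.0794  0.027  -0.0086]
```

```bash
python3 -m crank '[{"x":0,"y":0,"z":-0.022,"ax":0,"ay":0,"az":0,"claw":1},{"x":-0.028,"y":0.009,"z":-0.022,"ax":0,"ay":0,"az":0,"claw":1},{"x":-0.056,"y":0.018,"z":-0.022,"ax":0,"ay":0,"az":0,"claw":1},{"x":-0.079,"y":0.027,"z":-0.022,"ax":0,"ay":0,"az":0,"claw":1},{"x":-0.079,"y":0.027,"z":-0.022,"ax":0,"ay":0,"az":0,"claw":1}]' | sed -n '1,4p'
python3 -m crank '[{"x":0,"y":0,"z":0.007,"ax":0,"ay":0,"az":0,"claw":1},{"x":0,"y":0,"z":0.011,"ax":0,"ay":0,"az":0,"claw":1},{"x":0,"y":0,"z":0.014,"ax":0,"ay":0,"az":0,"claw":1},{"x":0,"y":0,"z":0.014,"ax":0,"ay":0,"az":0,"claw":1},{"x":0,"y":0,"z":0.014,"ax":0,"ay":0,"az":0,"claw":1}]' | sed -n '1,4p'
```

```text
time: 6.6
ee_pos: [0.5246, -0.1725, 0.0877]
eef_rot: [0.828, 0.56, -0.001, 0.001]
ft_force: [-1.6, 0.2, 0.8]
time: 7.02
ee_pos: [0.5258, -0.1657, 0.0729]
eef_rot: [0.826, 0.563, -0.0, -0.0]
ft_force: [1.2, 0.1, -0.3]
```

```bash
python3 -m crank '[{"x":0,"y":0,"z":0.0006,"ax":0,"ay":0,"az":0,"claw":1},{"x":0,"y":0,"z":0.0012,"ax":0,"ay":0,"az":0,"claw":1},{"x":0,"y":0,"z":0.0018,"ax":0,"ay":0,"az":0,"claw":1},{"x":0,"y":0,"z":0.0024,"ax":0,"ay":0,"az":0,"claw":1},{"x":0,"y":0,"z":0.0024,"ax":0,"ay":0,"az":0,"claw":1}]' | sed -n '1,4p'
```

```text
time: 7.43
ee_pos: [0.526, -0.1665, 0.0712]
eef_rot: [0.827, 0.563, 0.0, -0.0]
ft_force: [-1.4, 1.1, 4.3]
```

```bash
python3 -m crank '[{"x":0,"y":0,"z":0,"ax":0,"ay":0,"az":0,"claw":1},{"x":0,"y":0,"z":0,"ax":0,"ay":0,"az":0,"claw":1},{"x":0,"y":0,"z":0,"ax":0,"ay":0,"az":0,"claw":1},{"x":0,"y":0,"z":0,"ax":0,"ay":0,"az":0,"claw":1},{"x":0,"y":0,"z":0,"ax":0,"ay":0,"az":0,"claw":1}]' | sed -n '1,4p'
```

```text
time: 7.85
ee_pos: [0.526, -0.1665, 0.0711]
eef_rot: [0.827, 0.563, 0.0, 0.0]
ft_force: [-1.3, 0.5, 5.0]
```

```bash
python3 -m crank '[{"x":0,"y":0,"z":0.0003,"ax":0,"ay":0,"az":0,"claw":1},{"x":0,"y":0,"z":0.0003,"ax":0,"ay":0,"az":0,"claw":1},{"x":0,"y":0,"z":0.0003,"ax":0,"ay":0,"az":0,"claw":1},{"x":0,"y":0,"z":0.0003,"ax":0,"ay":0,"az":0,"claw":1},{"x":0,"y":0,"z":0.0003,"ax":0,"ay":0,"az":0,"claw":1}]' | sed -n '1,4p'
```

```text
time: 8.27
ee_pos: [0.5261, -0.1666, 0.0709]
eef_rot: [0.827, 0.563, 0.0, 0.0]
ft_force: [-0.6, 0.2, 6.7]
```

At 0.4 mm depth this one already takes 6.7 N, where the first took about 2.2 N, so it is very likely the faulty one. I back off and test the other two to confirm.

```bash
python3 -m crank '[{"x":0,"y":0,"z":-0.015,"ax":0,"ay":0,"az":0,"claw":1},{"x":0,"y":0,"z":-0.015,"ax":0,"ay":0,"az":0,"claw":1},{"x":0,"y":0,"z":-0.015,"ax":0,"ay":0,"az":0,"claw":1},{"x":0,"y":0,"z":-0.015,"ax":0,"ay":0,"az":0,"claw":1},{"x":0,"y":0,"z":-0.015,"ax":0,"ay":0,"az":0,"claw":1}]' | sed -n '1,4p'
python3 -c "
from h import *
for f in [[.6148,-.0872],[.6101,-.172]]: print(tool([*f,.0725]).round(4))"
```

```text
time: 8.68
ee_pos: [0.5254, -0.1666, 0.0849]
eef_rot: [0.827, 0.563, -0.0, -0.0]
ft_force: [0.4, -0.7, 0.5]
[0.1067 0.054  0.0123]
[0.0261 0.0808 0.0123]
```

```bash
python3 -m crank '[{"x":0.009,"y":0.027,"z":0,"ax":0,"ay":0,"az":0,"claw":1},{"x":0.018,"y":0.054,"z":0,"ax":0,"ay":0,"az":0,"claw":1},{"x":0.026,"y":0.081,"z":0,"ax":0,"ay":0,"az":0,"claw":1},{"x":0.026,"y":0.081,"z":0,"ax":0,"ay":0,"az":0,"claw":1},{"x":0.026,"y":0.081,"z":0.004,"ax":0,"ay":0,"az":0,"claw":1}]' | sed -n '1,4p'
python3 -m crank '[{"x":0,"y":0,"z":0.004,"ax":0,"ay":0,"az":0,"claw":1},{"x":0,"y":0,"z":0.006,"ax":0,"ay":0,"az":0,"claw":1},{"x":0,"y":0,"z":0.008,"ax":0,"ay":0,"az":0,"claw":1},{"x":0,"y":0,"z":0.008,"ax":0,"ay":0,"az":0,"claw":1},{"x":0,"y":0,"z":0.008,"ax":0,"ay":0,"az":0,"claw":1}]' | sed -n '1,4p'
```

```text
time: 9.1
ee_pos: [0.6115, -0.1723, 0.0809]
eef_rot: [0.827, 0.563, -0.0, 0.0]
ft_force: [-0.1, 0.4, 0.0]
time: 9.52
ee_pos: [0.6104, -0.1722, 0.0738]
eef_rot: [0.827, 0.563, 0.0, -0.0]
ft_force: [0.9, 0.3, 0.3]
```

```bash
python3 -m crank '[{"x":0,"y":0,"z":0.001,"ax":0,"ay":0,"az":0,"claw":1},{"x":0,"y":0,"z":0.002,"ax":0,"ay":0,"az":0,"claw":1},{"x":0,"y":0,"z":0.0028,"ax":0,"ay":0,"az":0,"claw":1},{"x":0,"y":0,"z":0.0028,"ax":0,"ay":0,"az":0,"claw":1},{"x":0,"y":0,"z":0.0028,"ax":0,"ay":0,"az":0,"claw":1}]' | sed -n '1,4p'
python3 -m crank '[{"x":0,"y":0,"z":0.0004,"ax":0,"ay":0,"az":0,"claw":1},{"x":0,"y":0,"z":0.0004,"ax":0,"ay":0,"az":0,"claw":1},{"x":0,"y":0,"z":0.0004,"ax":0,"ay":0,"az":0,"claw":1},{"x":0,"y":0,"z":0.0004,"ax":0,"ay":0,"az":0,"claw":1},{"x":0,"y":0,"z":0.0004,"ax":0,"ay":0,"az":0,"claw":1}]' | sed -n '1,4p'
```

```text
time: 9.93
ee_pos: [0.6108, -0.1722, 0.071]
eef_rot: [0.827, 0.563, 0.0, 0.0]
ft_force: [0.8, 0.1, 1.8]
time: 10.35
ee_pos: [0.6108, -0.1722, 0.0705]
eef_rot: [0.827, 0.563, 0.0, 0.0]
ft_force: [-0.6, 1.2, 1.1]
```

```bash
python3 -m crank '[{"x":0,"y":0,"z":0.0005,"ax":0,"ay":0,"az":0,"claw":1},{"x":0,"y":0,"z":0.0008,"ax":0,"ay":0,"az":0,"claw":1},{"x":0,"y":0,"z":0.0008,"ax":0,"ay":0,"az":0,"claw":1},{"x":0,"y":0,"z":0.0008,"ax":0,"ay":0,"az":0,"claw":1},{"x":0,"y":0,"z":0.0008,"ax":0,"ay":0,"az":0,"claw":1}]' | sed -n '1,4p'
python3 -m crank '[{"x":0,"y":0,"z":0.0005,"ax":0,"ay":0,"az":0,"claw":1},{"x":0,"y":0,"z":0.0008,"ax":0,"ay":0,"az":0,"claw":1},{"x":0,"y":0,"z":0.0008,"ax":0,"ay":0,"az":0,"claw":1},{"x":0,"y":0,"z":0.0008,"ax":0,"ay":0,"az":0,"claw":1},{"x":0,"y":0,"z":0.0008,"ax":0,"ay":0,"az":0,"claw":1}]' | sed -n '1,4p'
```

```text
time: 10.77
ee_pos: [0.6108, -0.1722, 0.0697]
eef_rot: [0.827, 0.563, 0.0, 0.0]
ft_force: [0.3, 1.3, 2.7]
time: 11.18
ee_pos: [0.6108, -0.1722, 0.0689]
eef_rot: [0.827, 0.563, 0.0, 0.0]
ft_force: [0.3, 0.6, 2.8]
```

Easy switch: on through to about 5.8 mm (z 0.0650), then lift.

```bash
python3 -m crank '[{"x":0,"y":0,"z":0.0008,"ax":0,"ay":0,"az":0,"claw":1},{"x":0,"y":0,"z":0.0016,"ax":0,"ay":0,"az":0,"claw":1},{"x":0,"y":0,"z":0.0024,"ax":0,"ay":0,"az":0,"claw":1},{"x":0,"y":0,"z":0.0032,"ax":0,"ay":0,"az":0,"claw":1},{"x":0,"y":0,"z":0.0038,"ax":0,"ay":0,"az":0,"claw":1}]' | sed -n '1,4p'
python3 -m crank '[{"x":0,"y":0,"z":0,"ax":0,"ay":0,"az":0,"claw":1},{"x":0,"y":0,"z":-0.02,"ax":0,"ay":0,"az":0,"claw":1},{"x":0.027,"y":-0.009,"z":-0.02,"ax":0,"ay":0,"az":0,"claw":1},{"x":0.054,"y":-0.018,"z":-0.02,"ax":0,"ay":0,"az":0,"claw":1},{"x":0.08,"y":-0.027,"z":-0.02,"ax":0,"ay":0,"az":0,"claw":1}]' | sed -n '1,4p'
python3 -m crank '[{"x":0,"y":0,"z":0,"ax":0,"ay":0,"az":0,"claw":1},{"x":0,"y":0,"z":0.004,"ax":0,"ay":0,"az":0,"claw":1},{"x":0,"y":0,"z":0.008,"ax":0,"ay":0,"az":0,"claw":1},{"x":0,"y":0,"z":0.012,"ax":0,"ay":0,"az":0,"claw":1},{"x":0,"y":0,"z":0.012,"ax":0,"ay":0,"az":0,"claw":1}]' | sed -n '1,4p'
```

```text
time: 11.6
ee_pos: [0.6103, -0.1722, 0.0645]
eef_rot: [0.827, 0.563, -0.0, -0.0]
ft_force: [-2.1, -1.2, 4.8]
time: 12.02
ee_pos: [0.615, -0.0872, 0.0852]
eef_rot: [0.827, 0.562, 0.0, 0.0]
ft_force: [0.7, 0.8, -0.4]
time: 12.43
ee_pos: [0.6141, -0.0893, 0.0719]
eef_rot: [0.827, 0.562, -0.001, -0.0]
ft_force: [-0.2, -0.2, 0.0]
```

```bash
python3 -m crank '[{"x":0,"y":0,"z":0.0004,"ax":0,"ay":0,"az":0,"claw":1},{"x":0,"y":0,"z":0.0008,"ax":0,"ay":0,"az":0,"claw":1},{"x":0,"y":0,"z":0.0012,"ax":0,"ay":0,"az":0,"claw":1},{"x":0,"y":0,"z":0.0012,"ax":0,"ay":0,"az":0,"claw":1},{"x":0,"y":0,"z":0.0012,"ax":0,"ay":0,"az":0,"claw":1}]' | sed -n '1,4p'
python3 -m crank '[{"x":0,"y":0,"z":0.0004,"ax":0,"ay":0,"az":0,"claw":1},{"x":0,"y":0,"z":0.0007,"ax":0,"ay":0,"az":0,"claw":1},{"x":0,"y":0,"z":0.0007,"ax":0,"ay":0,"az":0,"claw":1},{"x":0,"y":0,"z":0.0007,"ax":0,"ay":0,"az":0,"claw":1},{"x":0,"y":0,"z":0.0007,"ax":0,"ay":0,"az":0,"claw":1}]' | sed -n '1,4p'
```

```text
time: 12.85
ee_pos: [0.6151, -0.088, 0.072]
eef_rot: [0.827, 0.563, 0.0, 0.0]
ft_force: [-0.4, -0.6, 0.5]
time: 13.27
ee_pos: [0.6151, -0.0879, 0.0713]
eef_rot: [0.827, 0.563, 0.0, 0.0]
ft_force: [-0.1, -1.0, 1.2]
```

```bash
python3 -m crank '[{"x":0,"y":0,"z":0.0004,"ax":0,"ay":0,"az":0,"claw":1},{"x":0,"y":0,"z":0.0007,"ax":0,"ay":0,"az":0,"claw":1},{"x":0,"y":0,"z":0.0007,"ax":0,"ay":0,"az":0,"claw":1},{"x":0,"y":0,"z":0.0007,"ax":0,"ay":0,"az":0,"claw":1},{"x":0,"y":0,"z":0.0007,"ax":0,"ay":0,"az":0,"claw":1}]' | sed -n '1,4p'
```

```text
time: 13.68
ee_pos: [0.6151, -0.0879, 0.0705]
eef_rot: [0.827, 0.563, 0.0, 0.0]
ft_force: [-0.1, -1.2, 2.7]
```

```bash
python3 -m crank '[{"x":0,"y":0,"z":0.0003,"ax":0,"ay":0,"az":0,"claw":1},{"x":0,"y":0,"z":0.0005,"ax":0,"ay":0,"az":0,"claw":1},{"x":0,"y":0,"z":0.0005,"ax":0,"ay":0,"az":0,"claw":1},{"x":0,"y":0,"z":0.0005,"ax":0,"ay":0,"az":0,"claw":1},{"x":0,"y":0,"z":0.0005,"ax":0,"ay":0,"az":0,"claw":1}]' | sed -n '1,4p'
```

```text
time: 14.1
ee_pos: [0.6151, -0.0879, 0.07]
eef_rot: [0.827, 0.563, 0.0, 0.0]
ft_force: [0.3, -0.2, 3.9]
```

```bash
python3 -m crank '[{"x":0,"y":0,"z":0.0003,"ax":0,"ay":0,"az":0,"claw":1},{"x":0,"y":0,"z":0.0006,"ax":0,"ay":0,"az":0,"claw":1},{"x":0,"y":0,"z":0.0008,"ax":0,"ay":0,"az":0,"claw":1},{"x":0,"y":0,"z":0.0008,"ax":0,"ay":0,"az":0,"claw":1},{"x":0,"y":0,"z":0.0008,"ax":0,"ay":0,"az":0,"claw":1}]' | sed -n '1,4p'
```

```text
time: 14.52
ee_pos: [0.6151, -0.0879, 0.0692]
eef_rot: [0.827, 0.563, 0.0, 0.0]
ft_force: [1.1, -0.0, 3.8]
```

```bash
python3 -m crank '[{"x":0,"y":0,"z":0.0003,"ax":0,"ay":0,"az":0,"claw":1},{"x":0,"y":0,"z":0.0006,"ax":0,"ay":0,"az":0,"claw":1},{"x":0,"y":0,"z":0.0008,"ax":0,"ay":0,"az":0,"claw":1},{"x":0,"y":0,"z":0.0008,"ax":0,"ay":0,"az":0,"claw":1},{"x":0,"y":0,"z":0.0008,"ax":0,"ay":0,"az":0,"claw":1}]' | sed -n '1,4p'
```

```text
time: 14.93
ee_pos: [0.615, -0.0879, 0.0683]
eef_rot: [0.827, 0.563, 0.0, 0.0]
ft_force: [1.2, -0.1, 3.5]
```

```bash
python3 -m crank '[{"x":0,"y":0,"z":0.0008,"ax":0,"ay":0,"az":0,"claw":1},{"x":0,"y":0,"z":0.0016,"ax":0,"ay":0,"az":0,"claw":1},{"x":0,"y":0,"z":0.0024,"ax":0,"ay":0,"az":0,"claw":1},{"x":0,"y":0,"z":0.003,"ax":0,"ay":0,"az":0,"claw":1},{"x":0,"y":0,"z":0.003,"ax":0,"ay":0,"az":0,"claw":1}]' | sed -n '1,4p'
python3 -m crank '[{"x":0,"y":0,"z":-0.03,"ax":0,"ay":0,"az":0,"claw":1},{"x":0.02,"y":-0.02,"z":-0.06,"ax":0,"ay":0,"az":0,"claw":1},{"x":0.045,"y":-0.045,"z":-0.07,"ax":0,"ay":0,"az":0,"claw":0.5},{"x":0.07,"y":-0.07,"z":-0.07,"ax":0,"ay":0,"az":0,"claw":0},{"x":0.095,"y":-0.098,"z":-0.07,"ax":0,"ay":0,"az":0,"claw":-0.55}]' | sed -n '1,4p'
python3 -m crank '[{"x":0.025,"y":-0.025,"z":0,"ax":0,"ay":0,"az":0,"claw":-0.55},{"x":0.05,"y":-0.05,"z":0,"ax":0,"ay":0,"az":0,"claw":-0.55},{"x":0.068,"y":-0.068,"z":0,"ax":0,"ay":0,"az":0,"claw":-0.55},{"x":0.068,"y":-0.068,"z":0,"ax":0,"ay":0,"az":0,"claw":-0.55},{"x":0.068,"y":-0.068,"z":0,"ax":0,"ay":0,"az":0,"claw":-0.55}]'
python3 - <<'E'
from h import *
print(tool([.5203,.1253,.005]).round(4))
t=camera("top");v=camera("side")
a=cv2.resize(t["color"][185:265,265:345],None,fx=5,fy=5);b=cv2.resize(v["color"][175:275,230:330],None,fx=4,fy=4)
cv2.imwrite("pics/c3.png",np.hstack([a,b]))
print(r.read_state()["joint_positions"].round(2))
E
```

```text
time: 15.35
ee_pos: [0.6144, -0.0878, 0.0647]
eef_rot: [0.827, 0.563, -0.001, -0.0]
ft_force: [0.1, -0.2, 0.0]
time: 15.77
ee_pos: [0.5585, 0.0374, 0.1361]
eef_rot: [0.827, 0.562, 0.001, 0.0]
ft_force: [0.3, 0.9, -0.3]
time: 16.18
ee_pos: [0.5197, 0.1261, 0.1353]
eef_rot: [0.826, 0.564, -0.0, -0.0]
ft_force: [0.9, -0.6, -0.4]
width: 0.046
[-0.0005  0.0009  0.1303]
[-0.74  0.21  0.48  1.83 -0.11  1.12  0.97]
```

View pics/c3.png

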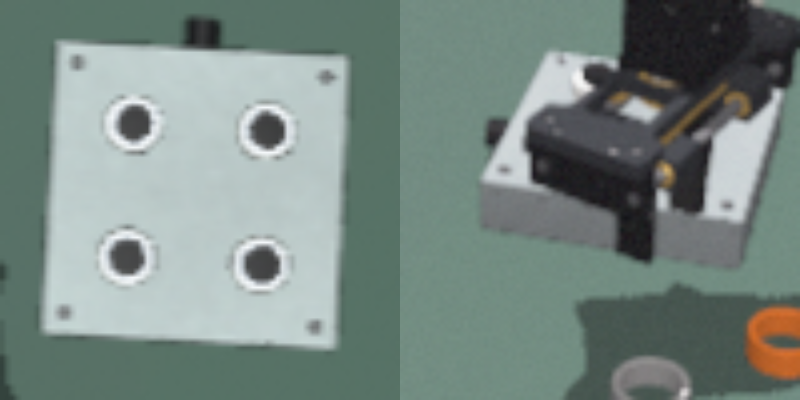

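The top view shows all four switches undisturbed, but the arm hides the box in the side view; I check latching later. Now descend over the ring.

```bash
python3 -m crank '[{"x":0,"y":0,"z":0.03,"ax":0,"ay":0,"az":0,"claw":-0.6},{"x":0,"y":0,"z":0.06,"ax":0,"ay":0,"az":0,"claw":-0.6},{"x":0,"y":0,"z":0.07,"ax":0,"ay":0,"az":0,"claw":-0.6},{"x":0,"y":0,"z":0.08,"ax":0,"ay":0,"az":0,"claw":-0.6},{"x":0,"y":0,"z":0.09,"ax":0,"ay":0,"az":0,"claw":-0.6}]'
python3 -m crank '[{"x":0,"y":0,"z":0.015,"ax":0,"ay":0,"az":0,"claw":-0.6},{"x":0,"y":0,"z":0.03,"ax":0,"ay":0,"az":0,"claw":-0.6},{"x":0,"y":0,"z":0.04,"ax":0,"ay":0,"az":0,"claw":-0.6},{"x":0,"y":0,"z":0.04,"ax":0,"ay":0,"az":0,"claw":-0.6},{"x":0,"y":0,"z":0.04,"ax":0,"ay":0,"az":0,"claw":-0.6}]'
python3 - <<'E'
from h import *
print(tool([.5203,.1253,.005]).round(4))
v=camera("side");cv2.imwrite("pics/c4.png",cv2.resize(v["color"][170:310,220:380],None,fx=4,fy=4))
E
```

```text
time: 16.7
ee_pos: [0.5211, 0.1238, 0.0453]
eef_rot: [0.827, 0.562, 0.0, 0.0]
ft_force: [-0.2, 0.7, -0.3]
width: 0.0693
time: 17.12
ee_pos: [0.5207, 0.1244, 0.0056]
eef_rot: [0.827, 0.562, -0.0, 0.0]
ft_force: [0.6, -0.4, 0.2]
width: 0.0696
[ 0.0007 -0.0006  0.0006]
```

View pics/c4.png

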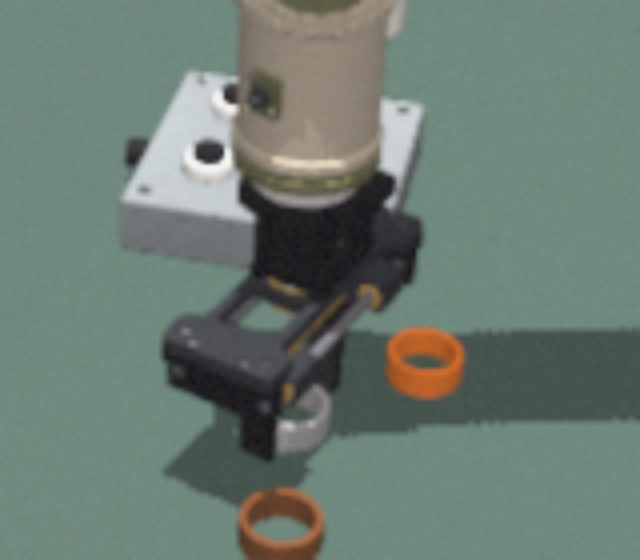

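The ring sits between the fingers, at (300,420) in the crop. The far-left plunger at (208,155) is visibly short, so it is latched. Squeeze gently, open, quarter turn, squeeze again to centre the ring both ways.

```bash
python3 -m crank '[{"x":0,"y":0,"z":0,"ax":0,"ay":0,"az":0,"claw":1},{"x":0,"y":0,"z":0,"ax":0,"ay":0,"az":0,"claw":1},{"x":0,"y":0,"z":0,"ax":0,"ay":0,"az":0,"claw":1},{"x":0,"y":0,"z":0,"ax":0,"ay":0,"az":0,"claw":1},{"x":0,"y":0,"z":0,"ax":0,"ay":0,"az":0,"claw":1}]' 5
python3 -m crank '[{"x":0,"y":0,"z":0,"ax":0,"ay":0,"az":0,"claw":-0.6},{"x":0,"y":0,"z":0,"ax":0,"ay":0,"az":0,"claw":-0.6},{"x":0,"y":0,"z":0,"ax":0,"ay":0,"az":0,"claw":-0.6},{"x":0,"y":0,"z":0,"ax":0,"ay":0,"az":0,"claw":-0.6},{"x":0,"y":0,"z":0,"ax":0,"ay":0,"az":0.06,"claw":-0.6}]'
python3 -c "
from h import *
print(r.read_state()['joint_positions'].round(2))"
```

```text
time: 17.58
ee_pos: [0.5206, 0.1248, 0.0057]
eef_rot: [0.827, 0.563, 0.0, -0.0]
ft_force: [-0.1, 0.8, 1.8]
width: 0.0488
time: 18.0
ee_pos: [0.5204, 0.1245, 0.0053]
eef_rot: [0.859, 0.513, 0.0, -0.0]
ft_force: [0.1, -0.4, 0.5]
width: 0.068
[-0.71  0.4   0.46  1.93 -0.23  0.86  0.94]
```

```bash
python3 -m crank '[{"x":0,"y":0,"z":0,"ax":0,"ay":0,"az":0.06,"claw":-0.6},{"x":0,"y":0,"z":0,"ax":0,"ay":0,"az":0.12,"claw":-0.6},{"x":0,"y":0,"z":0,"ax":0,"ay":0,"az":0.18,"claw":-0.6},{"x":0,"y":0,"z":0,"ax":0,"ay":0,"az":0.24,"claw":-0.6},{"x":0,"y":0,"z":0,"ax":0,"ay":0,"az":0.3,"claw":-0.6}]'
python3 -m crank '[{"x":0,"y":0,"z":0,"ax":0,"ay":0,"az":0.06,"claw":-0.6},{"x":0,"y":0,"z":0,"ax":0,"ay":0,"az":0.12,"claw":-0.6},{"x":0,"y":0,"z":0,"ax":0,"ay":0,"az":0.18,"claw":-0.6},{"x":0,"y":0,"z":0,"ax":0,"ay":0,"az":0.24,"claw":-0.6},{"x":0,"y":0,"z":0,"ax":0,"ay":0,"az":0.3,"claw":-0.6}]'
python3 -m crank '[{"x":0,"y":0,"z":0,"ax":0,"ay":0,"az":0.06,"claw":-0.6},{"x":0,"y":0,"z":0,"ax":0,"ay":0,"az":0.12,"claw":-0.6},{"x":0,"y":0,"z":0,"ax":0,"ay":0,"az":0.12,"claw":-0.6},{"x":0,"y":0,"z":0,"ax":0,"ay":0,"az":0.12,"claw":-0.6},{"x":0,"y":0,"z":0,"ax":0,"ay":0,"az":0.12,"claw":-0.6}]'
python3 -c "
from h import *
print(r.read_state()['joint_positions'].round(2))"
```

```text
time: 18.42
ee_pos: [0.5203, 0.1247, 0.0053]
eef_rot: [0.973, 0.232, -0.0, -0.0]
ft_force: [-0.5, 0.0, 0.5]
width: 0.0695
time: 18.83
ee_pos: [0.5203, 0.1247, 0.0053]
eef_rot: [0.998, -0.065, -0.0, -0.0]
ft_force: [-0.1, -0.2, -0.4]
width: 0.0695
time: 19.25
ee_pos: [0.5203, 0.1247, 0.0053]
eef_rot: [0.984, -0.179, -0.0, 0.0]
ft_force: [-0.4, -0.2, 0.1]
width: 0.0695
[-0.96  0.47  0.77  1.94 -0.41  0.89 -0.34]
```

Now grip (12 N) and lift, then compare the ring in the camera with the TCP.

```bash
python3 -m crank '[{"x":0,"y":0,"z":0,"ax":0,"ay":0,"az":0,"claw":1},{"x":0,"y":0,"z":0,"ax":0,"ay":0,"az":0,"claw":1},{"x":0,"y":0,"z":0,"ax":0,"ay":0,"az":0,"claw":1},{"x":0,"y":0,"z":0,"ax":0,"ay":0,"az":0,"claw":1},{"x":0,"y":0,"z":0,"ax":0,"ay":0,"az":0,"claw":1}]' 15
python3 -m crank '[{"x":0,"y":0,"z":-0.03,"ax":0,"ay":0,"az":0,"claw":1},{"x":0,"y":0,"z":-0.06,"ax":0,"ay":0,"az":0,"claw":1},{"x":0,"y":0,"z":-0.09,"ax":0,"ay":0,"az":0,"claw":1},{"x":0,"y":0,"z":-0.09,"ax":0,"ay":0,"az":0,"claw":1},{"x":0,"y":0,"z":-0.09,"ax":0,"ay":0,"az":0,"claw":1}]'
python3 - <<'E'
from h import *
s=r.read_state();print(s["ee_pos"],s["width"],R.from_quat(s["eef_rot"]).as_matrix().round(3))
print(tool([.5252,-.1673,.09]).round(4))
t=camera("top");v=camera("side")
a=cv2.resize(t["color"][190:270,190:290],None,fx=4,fy=4)
b=cv2.resize(v["color"][170:290,220:320],None,fx=4,fy=4)
im=np.zeros((480,800,3),np.uint8);im[:320,:400]=a;im[:,400:]=b
cv2.imwrite("pics/c5.png",im)
E
```

```text
time: 19.67
ee_pos: [0.5204, 0.1246, 0.0054]
eef_rot: [0.983, -0.181, 0.0, -0.0]
ft_force: [-0.5, 0.1, -0.2]
width: 0.0503
time: 20.08
ee_pos: [0.5212, 0.1252, 0.0966]
eef_rot: [0.983, -0.181, 0.001, -0.001]
ft_force: [-1.3, -0.5, -1.4]
width: 0.05
[0.52121448 0.12515919 0.09657439] 0.050046986070939124 [[ 0.934 -0.356  0.002]
 [-0.356 -0.934  0.002]
 [ 0.001 -0.003 -1.   ]]
[0.108  0.2718 0.006 ]
```

View pics/c5.png

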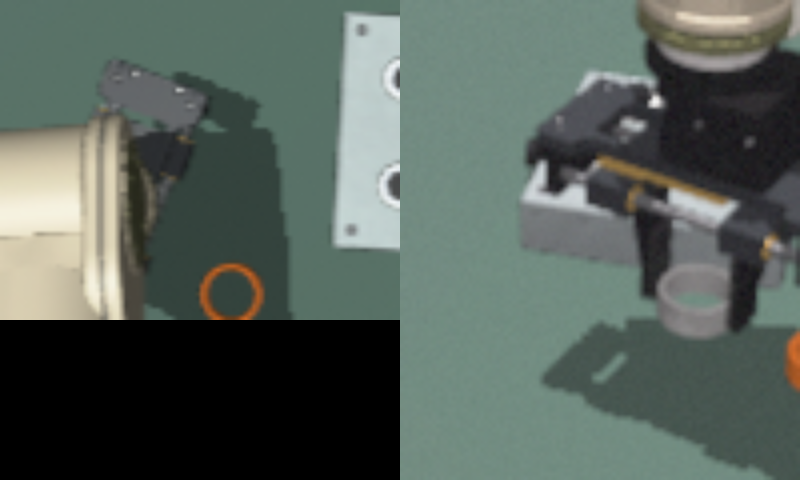

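The ring is held level and centred: TCP (0.5204, 0.1246) against camera (0.5203, 0.1253), so the camera bias is under 1 mm. Carry it to the faulty switch.

```bash
python3 -m crank '[{"x":0.01,"y":0.03,"z":-0.01,"ax":0,"ay":0,"az":0,"claw":1},{"x":0.022,"y":0.06,"z":-0.01,"ax":0,"ay":0,"az":0,"claw":1},{"x":0.035,"y":0.09,"z":-0.01,"ax":0,"ay":0,"az":0,"claw":1},{"x":0.048,"y":0.12,"z":-0.01,"ax":0,"ay":0,"az":0,"claw":1},{"x":0.06,"y":0.15,"z":-0.01,"ax":0,"ay":0,"az":0,"claw":1}]'
python3 -m crank '[{"x":0.012,"y":0.03,"z":0,"ax":0,"ay":0,"az":0,"claw":1},{"x":0.024,"y":0.06,"z":0,"ax":0,"ay":0,"az":0,"claw":1},{"x":0.036,"y":0.09,"z":0,"ax":0,"ay":0,"az":0,"claw":1},{"x":0.048,"y":0.122,"z":0,"ax":0,"ay":0,"az":0,"claw":1},{"x":0.048,"y":0.122,"z":0,"ax":0,"ay":0,"az":0,"claw":1}]'
python3 -m crank '[{"x":0,"y":0,"z":0,"ax":0,"ay":0,"az":0,"claw":1},{"x":0,"y":0,"z":0,"ax":0,"ay":0,"az":0,"claw":1},{"x":0,"y":0,"z":0,"ax":0,"ay":0,"az":0,"claw":1},{"x":0,"y":0,"z":0,"ax":0,"ay":0,"az":0,"claw":1},{"x":0,"y":0,"z":0,"ax":0,"ay":0,"az":0,"claw":1}]'
python3 - <<'E'
from h import *
print(tool([.5253,-.1675,.05]).round(4),r.read_state()["joint_positions"].round(2),r.read_state()["ft_force"])
v=camera("side")
cv2.imwrite("pics/c6.png",cv2.resize(v["color"][150:260,230:340],None,fx=5,fy=5))
E
```

```text
time: 20.6
ee_pos: [0.522, -0.0383, 0.1041]
eef_rot: [0.983, -0.181, -0.001, 0.0]
ft_force: [0.3, -0.6, -1.3]
width: 0.0504
time: 21.02
ee_pos: [0.5217, -0.1757, 0.1045]
eef_rot: [0.983, -0.186, -0.001, 0.002]
ft_force: [-0.5, -0.4, -1.0]
width: 0.0503
time: 21.43
ee_pos: [0.5243, -0.1667, 0.1051]
eef_rot: [0.984, -0.181, -0.0, -0.0]
ft_force: [-0.6, -0.7, 0.1]
width: 0.0502
[0.0012 0.0004 0.0551] [-0.55  0.38  0.94  1.84 -0.34  1.09  0.15] [-0.60375009 -0.73237622  0.11734035]
```

View pics/c6.png

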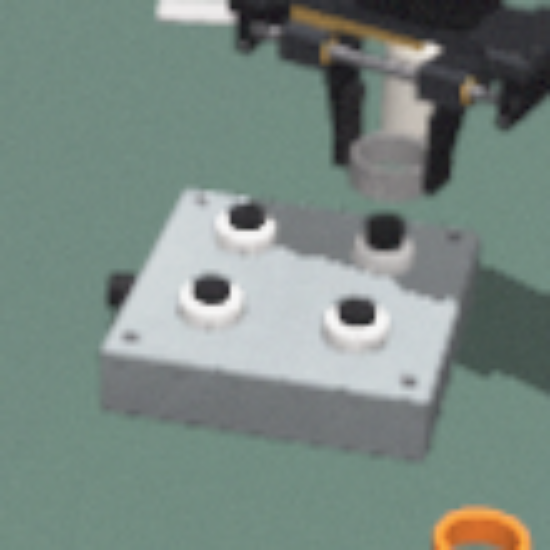

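The three pressed plungers at (245,215), (210,290) and (355,310) are short, so they are latched. The faulty one at (385,230) stands tall and the ring is over it. Lower it.

```bash
python3 -m crank '[{"x":0.0012,"y":0.0004,"z":0.008,"ax":0,"ay":0,"az":0,"claw":1},{"x":0.0012,"y":0.0004,"z":0.016,"ax":0,"ay":0,"az":0,"claw":1},{"x":0.0012,"y":0.0004,"z":0.024,"ax":0,"ay":0,"az":0,"claw":1},{"x":0.0012,"y":0.0004,"z":0.032,"ax":0,"ay":0,"az":0,"claw":1},{"x":0.0012,"y":0.0004,"z":0.036,"ax":0,"ay":0,"az":0,"claw":1}]'
python3 -m crank '[{"x":0,"y":0,"z":0.001,"ax":0,"ay":0,"az":0,"claw":1},{"x":0,"y":0,"z":0.002,"ax":0,"ay":0,"az":0,"claw":1},{"x":0,"y":0,"z":0.003,"ax":0,"ay":0,"az":0,"claw":1},{"x":0,"y":0,"z":0.003,"ax":0,"ay":0,"az":0,"claw":1},{"x":0,"y":0,"z":0.003,"ax":0,"ay":0,"az":0,"claw":1}]'
python3 -c "
from h import *
print(tool([.5253,-.1675,.0505]).round(4))"
```

```text
time: 21.9
ee_pos: [0.5244, -0.1686, 0.0677]
eef_rot: [0.983, -0.182, -0.001, 0.0]
ft_force: [0.1, -0.5, -0.8]
width: 0.0497
time: 22.32
ee_pos: [0.5253, -0.1688, 0.0666]
eef_rot: [0.983, -0.181, 0.0, -0.0]
ft_force: [-0.8, -0.0, -0.6]
width: 0.0501
[-0.0005 -0.0012  0.0161]
```

```bash
python3 -m crank '[{"x":-0.0005,"y":-0.0012,"z":0,"ax":0,"ay":0,"az":0,"claw":1},{"x":-0.0005,"y":-0.0012,"z":0.001,"ax":0,"ay":0,"az":0,"claw":1},{"x":-0.0005,"y":-0.0012,"z":0.002,"ax":0,"ay":0,"az":0,"claw":1},{"x":-0.0005,"y":-0.0012,"z":0.003,"ax":0,"ay":0,"az":0,"claw":1},{"x":-0.0005,"y":-0.0012,"z":0.003,"ax":0,"ay":0,"az":0,"claw":1}]'
python3 -m crank '[{"x":0,"y":0,"z":0.001,"ax":0,"ay":0,"az":0,"claw":1},{"x":0,"y":0,"z":0.002,"ax":0,"ay":0,"az":0,"claw":1},{"x":0,"y":0,"z":0.003,"ax":0,"ay":0,"az":0,"claw":1},{"x":0,"y":0,"z":0.003,"ax":0,"ay":0,"az":0,"claw":1},{"x":0,"y":0,"z":0.003,"ax":0,"ay":0,"az":0,"claw":1}]'
```

```text
time: 22.73
ee_pos: [0.525, -0.1674, 0.0631]
eef_rot: [0.983, -0.181, -0.0, -0.0]
ft_force: [0.6, -0.0, -0.5]
width: 0.0502
time: 23.15
ee_pos: [0.525, -0.1675, 0.0602]
eef_rot: [0.983, -0.182, -0.0, -0.0]
ft_force: [-0.8, 1.1, -0.8]
width: 0.0503
```

```bash
for i in 1 2; do python3 -m crank '[{"x":0,"y":0,"z":0.001,"ax":0,"ay":0,"az":0,"claw":1},{"x":0,"y":0,"z":0.002,"ax":0,"ay":0,"az":0,"claw":1},{"x":0,"y":0,"z":0.003,"ax":0,"ay":0,"az":0,"claw":1},{"x":0,"y":0,"z":0.003,"ax":0,"ay":0,"az":0,"claw":1},{"x":0,"y":0,"z":0.003,"ax":0,"ay":0,"az":0,"claw":1}]' | sed -n '2p;4p'; done
```

```text
ee_pos: [0.5251, -0.1675, 0.0573]
ft_force: [-0.2, 0.7, -1.2]
ee_pos: [0.5251, -0.1675, 0.0542]
ft_force: [-0.4, 0.8, -1.1]
```

```bash
python3 -m crank '[{"x":0,"y":0,"z":0.001,"ax":0,"ay":0,"az":0,"claw":1},{"x":0,"y":0,"z":0.002,"ax":0,"ay":0,"az":0,"claw":1},{"x":0,"y":0,"z":0.003,"ax":0,"ay":0,"az":0,"claw":1},{"x":0,"y":0,"z":0.003,"ax":0,"ay":0,"az":0,"claw":1},{"x":0,"y":0,"z":0.003,"ax":0,"ay":0,"az":0,"claw":1}]' | sed -n '2p;4p'
python3 -m crank '[{"x":0,"y":0,"z":0.0004,"ax":0,"ay":0,"az":0,"claw":1},{"x":0,"y":0,"z":0.0007,"ax":0,"ay":0,"az":0,"claw":1},{"x":0,"y":0,"z":0.0007,"ax":0,"ay":0,"az":0,"claw":1},{"x":0,"y":0,"z":0.0007,"ax":0,"ay":0,"az":0,"claw":1},{"x":0,"y":0,"z":0.0007,"ax":0,"ay":0,"az":0,"claw":1}]' | sed -n '2p;4p'
```

```text
ee_pos: [0.5251, -0.1674, 0.0513]
ft_force: [-0.5, -0.1, -0.5]
ee_pos: [0.5251, -0.1675, 0.0507]
ft_force: [-0.3, 0.6, -1.3]
```

Release here (at most about 0.3 mm above the box), then lift straight up and clear away.

```bash
python3 -m crank '[{"x":0,"y":0,"z":0,"ax":0,"ay":0,"az":0,"claw":-0.5},{"x":0,"y":0,"z":0,"ax":0,"ay":0,"az":0,"claw":-0.5},{"x":0,"y":0,"z":0,"ax":0,"ay":0,"az":0,"claw":-0.5},{"x":0,"y":0,"z":0,"ax":0,"ay":0,"az":0,"claw":-0.5},{"x":0,"y":0,"z":0,"ax":0,"ay":0,"az":0,"claw":-0.5}]'
python3 -m crank '[{"x":0,"y":0,"z":-0.02,"ax":0,"ay":0,"az":0,"claw":-0.5},{"x":0,"y":0,"z":-0.05,"ax":0,"ay":0,"az":0,"claw":-0.5},{"x":0,"y":0,"z":-0.085,"ax":0,"ay":0,"az":0,"claw":-0.5},{"x":0,"y":0,"z":-0.12,"ax":0,"ay":0,"az":0,"claw":-0.5},{"x":0,"y":0,"z":-0.15,"ax":0,"ay":0,"az":0,"claw":-0.5}]'
python3 -m crank '[{"x":-0.013,"y":-0.034,"z":0,"ax":0,"ay":0,"az":0,"claw":-0.5},{"x":-0.026,"y":-0.068,"z":0,"ax":0,"ay":0,"az":0,"claw":-0.5},{"x":-0.039,"y":-0.102,"z":0,"ax":0,"ay":0,"az":0,"claw":-0.5},{"x":-0.052,"y":-0.136,"z":0,"ax":0,"ay":0,"az":0,"claw":-0.5},{"x":-0.065,"y":-0.17,"z":0,"ax":0,"ay":0,"az":0,"claw":-0.5}]'
python3 -m crank '[{"x":-0.04,"y":-0.014,"z":0,"ax":0,"ay":0,"az":0,"claw":-0.5},{"x":-0.05,"y":-0.05,"z":0,"ax":0,"ay":0,"az":0,"claw":-0.5},{"x":-0.06,"y":-0.08,"z":0,"ax":0,"ay":0,"az":0,"claw":-0.5},{"x":-0.06,"y":-0.08,"z":0,"ax":0,"ay":0,"az":0,"claw":-0.5},{"x":-0.06,"y":-0.08,"z":0,"ax":0,"ay":0,"az":0,"claw":-0.5}]'
python3 - <<'E'
from h import *
t=camera("top");v=camera("side");
a=cv2.resize(t["color"][185:265,265:345],None,fx=5,fy=5);b=cv2.resize(v["color"][165:265,230:330],None,fx=4,fy=4)
cv2.imwrite("pics/c7.png",np.hstack([a,b]))
E
```

```text
time: 25.23
ee_pos: [0.5252, -0.1675, 0.0507]
eef_rot: [0.983, -0.182, 0.0, -0.0]
ft_force: [-0.7, -0.9, -1.4]
width: 0.0648
time: 25.65
ee_pos: [0.5251, -0.1679, 0.2029]
eef_rot: [0.983, -0.182, 0.0, -0.0]
ft_force: [1.2, -0.1, 0.7]
width: 0.0654
time: 26.07
ee_pos: [0.5248, 0.0162, 0.2009]
eef_rot: [0.983, -0.182, 0.0, -0.0]
ft_force: [1.1, 0.5, 0.4]
width: 0.0651
time: 26.48
ee_pos: [0.4973, 0.1125, 0.2007]
eef_rot: [0.984, -0.18, 0.0, -0.0]
ft_force: [-0.5, -0.7, -0.1]
width: 0.0657
```

View pics/c7.png

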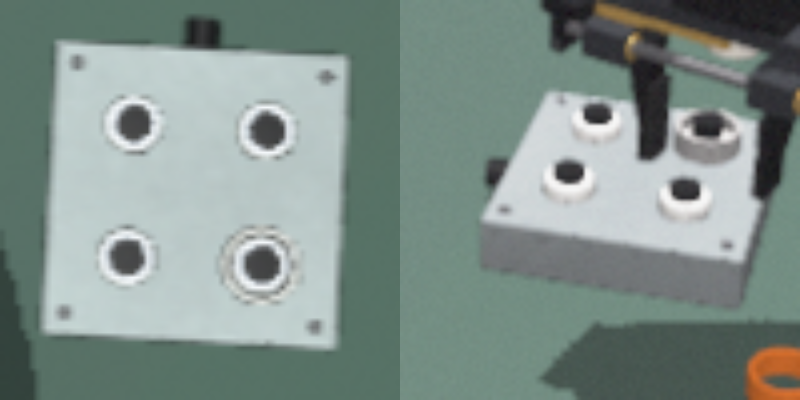

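The ring lies flat and concentric around the faulty switch, at (262,265) in the top crop and (708,133) in the side crop. The other three plungers are still down, and the robot touches nothing.

```bash
python3 -c "
from bench import close_job
print(close_job())"
```

```text
the job is handed in; nothing more can be done
None
```

The job is done and handed in at about 26.6 s: three switches are latched and the steel ring marks the faulty one.

- **Pressing:** Three switches clicked, and the highest push I read on any of them was 5.0 N. These are readings at the end of each move, so a brief peak in between would not show.
- **Faulty switch:** The switch near (0.525, -0.167) already needed 6.7 N after only about 0.4 mm of travel. I stopped there and left it out.
- **Ring:** I squeezed the grey ring from two directions to centre it in the gripper, then lowered it over that switch. It went down without any contact force I could tell from noise, and I let it go with at most about 0.3 mm left to fall.
- **Last checks:** The final pictures show the ring flat and concentric around the faulty switch, with the other three plungers down. The gripper is clear of everything.
- **One odd reading:** One good switch read 4.8 N at the end of its stroke, where the other two read about 0 N. I took it to be touching its end stop, and the later side pictures show it latched like the others.

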